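# Set out the colours for block printing

## Robot

A 7-joint arm with a two-finger parallel gripper is mounted at the origin on the work surface. World frame = base frame: x ahead of the robot, y to its left, z up, the work surface at z = 0. Lengths are in m, angles in rad, forces in N, time in s.
With the tool pointing down it reaches from about 0.4 to 0.9 m from the base axis. Payload 5.6 kg.
Tool frame: the origin (TCP) lies between the finger pads; the fingertips stand 11 mm ahead of it and the grasp point (between the pads) lies 8 mm behind it; z points along the fingers, y is the line along which they close (so a half turn about z gives the same grasp; the last joint's range is limited). The gripper opens to 92 mm and grips with 3 to 60 N. Pads are 20 mm wide; open, the fingers measure 128 mm over their backs; the gripper's body (75 mm by 189 mm) begins 69 mm behind the grasp point.
Start: joints at [1.177, 0.468, -0.012, 1.603, 0.006, 1.071, -0.056], TCP at [0.223, -0.61, 0.226] pointing down, gripper open.
Joint ranges: [-2.53, 2.53], [-0.31, 2.02], [-1.57, 1.55], [0.28, 2.44], [-1.29, 4.43], [0.15, 1.84], [-2.92, 2.92]. Speed limits (rad/s): [2.57, 2.57, 3.14, 3.14, 3.14, 3.14, 3.14].

## Interface

Orientations are given as [roll, pitch, yaw] about the fixed x, y, z axes, in that order (R = Rz(yaw) Ry(pitch) Rx(roll)).
In Python, from rig import env, eyes, order gives the robot as it stands.
- The arm moves only by the tool servo_tool, never from a script. Its argument "rows" is a list of rows, each a list of 5 numbers: the shift along the tool's x, y, z in m, then the turn about the tool's z in degrees, then the closure, from 0 (fully open) to 1 (shut). A call has 1 to 20 rows; each row shifts and turns the commanded pose from where the row before left it, along the tool's axes as they then stand; what a row does not reach is not made up. A row lasts 1/10 s, in which the tool goes at most 50 mm and 8.59 degrees, less where a joint would pass 70% of its speed; a pose out of reach is approached as far as the arm can. A call with a gripper value outside its range is refused whole. The fingers move at their own pace and stop on an object; "newtons" is the grip in N (left out, the last holds). Time passes only in rows, so rows that do not move let the fingers close. It gives the time, the measured TCP pose, the force, the opening and the grip force at its end, in the units of the state.
- env.get_obs(): the state, without advancing time (a new reading comes with each control period).
- eyes.camera(name): name is "scene" or "top" or "wrist"; returns a dict with "pixels" (384x512x3 uint8, red, green, blue), "camera_matrix" (3x3 intrinsics, pixels), "R" (3x3) and "t" (3): a world point X has camera coordinates R X + t; the wrist camera has in their place "tool_from_camera" (4x4, takes a point from camera to tool coordinates, whose origin is the TCP and whose axes are the flange's). Camera axes: x right, y down, z forward; pixel columns grow to the right and rows downward; lengths in m; the calibration is good to about 2 mm. A picture is of the moment at which its call begins: read the wrist's pose just before it. There is no depth.
- order.sign_off(): hands the job in; it is judged then, once.
The state is a dict: "clock": time; "qpos": joint angles; "qd": joint speeds; "joint_efforts": joint torques, N m; "eef_pos": TCP position; "ee_rot": TCP orientation; "contact_force": force on the tool from outside, world axes, zero at the start; "wrist_torque": the same for the moment, N m; "opening": opening from 0.0 (shut) to 1.0 (fully open); "gripper_force": force on a finger pad.
Only numpy, scipy, OpenCV 4.12 (cv2) and the standard library are available. Lean on these libraries where they do the work, as an engineer would, in place of code of your own. Each camera call takes 0.05 s, during which the arm holds its last target. There are 200 camera calls.

## Task

Set out the three colours for printing: stand each ink jar upright in the square bay beside the carved block in the tray whose block is inked in the jar's colour, and lay the red brush and the green brush flat in the long bay of the tray of their own colour. Set the glass jars down without dropping or tipping them over, and leave alone the blue brush, which already lies in its tray, and the baren beside the trays.

Things in the scene. Friction and masses are not known exactly. Their poses are not given: they have to be found in the camera images.
- tray_red: Grey tray 168 (x) x 172 (y) mm, fixed, with a plywood block carved with a sun disc and bars, inked red. Origin: centre of underside, on the table. Floor 3 mm thick; rims, ribs 4 mm wide, tops at z 10 mm. Centres (x, y) and clear sizes in mm: brush bay (0, -39), 160 x 86; jar bay (-38.5, 45), 83 x 74; third bay holds the fixed block (44, 46), 68 x 66, top at z 14.
- jar_red_center (a point): Closed red ink jar, upright: glass body 48 mm diameter up to 43 mm height, red lid 45 mm diameter, 66 mm high in all, about 140 g. This point is its centre, 33 mm above its underside; z along its axis.
- tray_green: Grey tray 168 (x) x 172 (y) mm, fixed, with a plywood block carved with a grassy bank with tufts, inked green. Origin: centre of underside, on the table. Floor 3 mm thick; rims, ribs 4 mm wide, tops at z 10 mm. Centres (x, y) and clear sizes in mm: brush bay (0, -39), 160 x 86; jar bay (-38.5, 45), 83 x 74; third bay holds the fixed block (44, 46), 68 x 66, top at z 14.
- jar_green_center (a point): Closed green ink jar, upright: glass body 48 mm diameter up to 43 mm height, green lid 45 mm diameter, 66 mm high in all, about 140 g. This point is its centre, 33 mm above its underside; z along its axis.
- tray_blue: Grey tray 168 (x) x 172 (y) mm, fixed, with a plywood block carved with a donkey, inked blue. Origin: centre of underside, on the table. Floor 3 mm thick; rims, ribs 4 mm wide, tops at z 10 mm. Centres (x, y) and clear sizes in mm: brush bay (0, -39), 160 x 86; jar bay (-38.5, 45), 83 x 74; third bay holds the fixed block (44, 46), 68 x 66, top at z 14.
- jar_blue_center (a point): Closed blue ink jar, upright: glass body 48 mm diameter up to 43 mm height, blue lid 45 mm diameter, 66 mm high in all, about 140 g. This point is its centre, 33 mm above its underside; z along its axis.
- brush_red_center (a point): Flat brush, lying, 130 long (x) x 14 mm thick, 50 g: wooden handle 22 mm wide with red end, head 40 mm wide, stiff red bristles 42 mm wide at +x. This point: half-way along, 7 mm above its underside, z up; handle from x -65 to +16 mm, so grip here, along y.
- brush_green_center (a point): Flat brush, lying, 130 long (x) x 14 mm thick, 50 g: wooden handle 22 mm wide with green end, head 40 mm wide, stiff green bristles 42 mm wide at +x. This point: half-way along, 7 mm above its underside, z up; handle from x -65 to +16 mm, so grip here, along y.
- brush_blue_center (a point): Flat brush, lying, 130 long (x) x 14 mm thick, 50 g: wooden handle 22 mm wide with blue end, head 40 mm wide, stiff blue bristles 42 mm wide at +x. This point: half-way along, 7 mm above its underside, z up; handle from x -65 to +16 mm, so grip here, along y. It already lies in the blue tray's brush bay and stays there.
- baren_center (a point): Baren (printing pad), a bystander: brown and black disc 116 mm across and 10 mm thick, with a cane-coloured strap handle to 30 mm height, loose on the table beside the trays. This point lies on its axis 12 mm above the table.
Not all that is in view belongs to the job. There is more than one size of the part that bears jar_green_center; the job needs the largest.

How it is judged:
By the outcome, as a careful person would: the job done as asked, in the order asked, and still so for the second after the job is handed in, with the robot touching nothing.
It also fails if it takes over 136 s, if anything falls off the work surface, if the arm or the gripper's body presses on something with over 40 N, if the wrist force passes 120 N, or if a joint passes its speed limit or range.

## Working session

There is one attempt and no reset: what is moved stays moved. The work goes in short steps, Python scripts to look and compute and a tool call to move; the robot and the scene stay as the last step left them, time stands still between calls to the robot, and variables do not carry over. Pictures are saved under pics/ and viewed, at most 14 in all, crops included, and the job is handed in when it is done.

Besides the shell and the picture viewer there is one more tool, called after "Call:" as a command line: name --pt "numbers of a row" for each row, then --argument value for the rest. servo_tool: Moves the arm, as the interface text tells. Its arguments: {"type":"object","properties":{"rows":{"type":"array","items":{"type":"array","items":{"type":"number"}}},"newtons":{"type":"number"}},"required":["rows"]}

```bash
ls; mkdir -p pics; python3 - <<'E'
from rig import env,eyes,order
import cv2,numpy as np,pickle
o=env.get_obs();print(o)
for n in ("scene","top"):
    c=eyes.camera(n);pickle.dump(c,open(n+".pkl","wb"))
    p=c["pixels"];cv2.imwrite(f"pics/{n}.png",cv2.resize(p[:,:,::-1],(800,600),interpolation=cv2.INTER_CUBIC));print(c["camera_matrix"],c["R"],c["t"])
E
```

```text
pics
{'clock': 0.0, 'qpos': array([ 1.17698964,  0.46836281, -0.01159758,  1.60361834,  0.00596839,
        1.07138709, -0.05630567]), 'qd': array([ 0.00082694,  0.00164922,  0.00199032, -0.00035531,  0.00147543,
        0.00114837, -0.00075344]), 'joint_efforts': array([-9.44480053e-04, -5.20576715e+01, -1.22692893e-02, -2.43743044e+01,
       -5.65705611e-02,  1.72270444e-02,  1.47957985e-04]), 'eef_pos': array([ 0.22312428, -0.6099083 ,  0.22465182]), 'ee_rot': array([-3.13985437e+00,  9.70758666e-05,  3.50717270e-01]), 'contact_force': array([-0.38715014, -0.45377742,  0.26160955]), 'wrist_torque': array([-0.01265125,  0.0360679 , -0.02824127]), 'gripper_force': 0.0, 'opening': 0.9972107942249433}
[[483.86051857   0.         252.24761523]
 [  0.         483.86051857 192.71212414]
 [  0.           0.           1.        ]] [[ 0.1198293   0.99260617  0.0193374 ]
 [ 0.75070592 -0.07784616 -0.65603399]
 [-0.64967804  0.09312879 -0.75448358]] [ 5.37427760e-04 -3.43306103e-01  1.57777991e+00]
[[454.99686364   0.         255.96696051]
 [  0.         454.99686364 192.57735005]
 [  0.           0.           1.        ]] [[ 0.01795701 -0.99940649  0.02939761]
 [-0.98996    -0.02189485 -0.13964174]
 [ 0.14020252 -0.02659491 -0.98976561]] [-0.10107363  0.51418181  1.38592916]
```

View pics/scene.png

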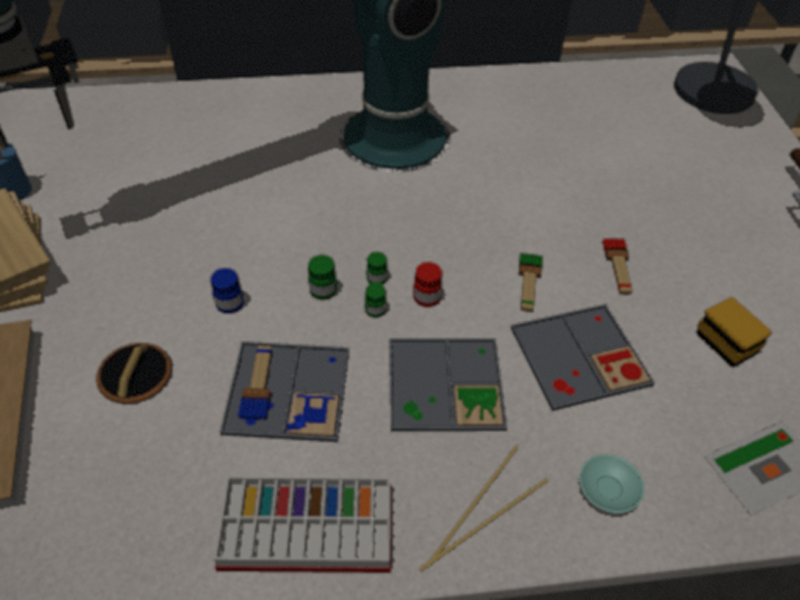

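View pics/top.png

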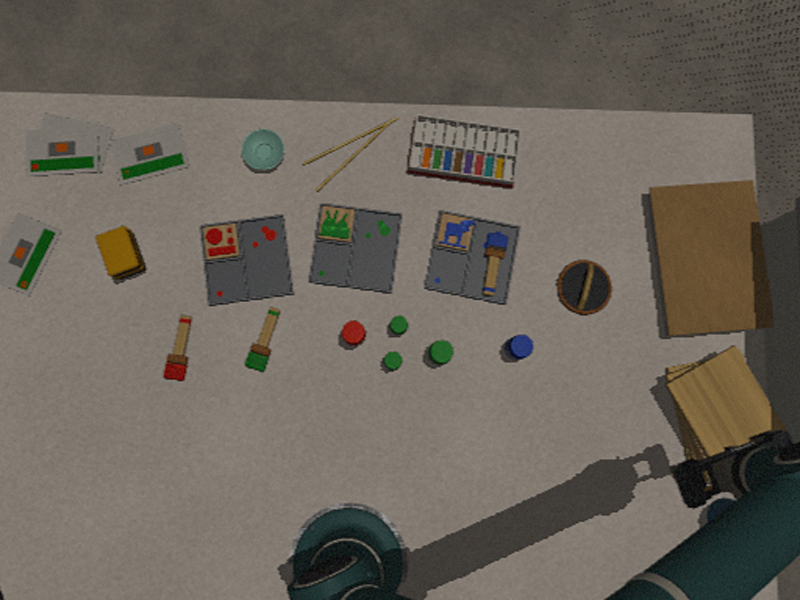

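Three green jars in the top view: (440,352), (398,325) and (392,360). The one at (440,352) is clearly the widest, so it is the largest; I'll confirm it in the crop. The order of trays from the left is red, green, blue.

```bash
cat > h.py <<'E'
import numpy as np,cv2,pickle
def load(n): return pickle.load(open(n+".pkl","rb"))
def proj(c,X):
    Y=np.atleast_2d(X)@c["R"].T+c["t"]; p=Y@c["camera_matrix"].T; return p[:,:2]/p[:,2:]
def ray(c,uv,z):
    d=c["R"].T@np.linalg.inv(c["camera_matrix"])@np.array([uv[0],uv[1],1.]); o=-c["R"].T@c["t"]
    return o+d*(z-o[2])/d[2]
E
python3 - <<'E'
from h import *
for n,(x0,y0,x1,y1),s in (("top",(100,125,350,250),3.2),("scene",(130,145,430,285),2.6)):
    c=load(n);p=c["pixels"][y0:y1,x0:x1,::-1]
    cv2.imwrite(f"pics/{n}_crop.png",cv2.resize(p,None,fx=s,fy=s,interpolation=cv2.INTER_CUBIC))
c=load("top")
hsv=cv2.cvtColor(c["pixels"],cv2.COLOR_RGB2HSV)
for nm,lo,hi in (("red",0,8),("red2",172,180),("green",50,75),("blue",105,125)):
    m=cv2.inRange(hsv,(lo,120,60),(hi,255,255)); k,_,st,ce=cv2.connectedComponentsWithStats(m)
    for i in range(1,k):
        if st[i,4]>25 and 100<ce[i,0]<360 and 125<ce[i,1]<260: print(nm,st[i],ce[i].round(1),ray(c,ce[i],.066).round(3))
E
```

```text
red [167 145  10   9  55] [171.7 148.9] [0.642 0.173 0.066]
red [132 146  10  11  76] [136.7 150.6] [0.635 0.28  0.066]
red [133 157  18   7  81] [141.5 159.9] [0.606 0.264 0.066]
red [219 205  15  15 176] [225.8 212.2] [0.45  0.001 0.066]
red [105 232  15  12 124] [111.7 237. ] [0.368 0.34  0.066]
green [205 135  19  18 188] [214.1 145.4] [0.657 0.043 0.066]
green [242 141   8  10  51] [245.1 145.7] [ 0.658 -0.054  0.066]
green [250 202  11  11  90] [254.9 207.3] [ 0.467 -0.088  0.066]
green [276 218  14  14 159] [282.2 224.5] [ 0.416 -0.172  0.066]
green [157 225  15  13 116] [163.8 230.9] [0.389 0.186 0.066]
green [246 225  11  11  96] [251.1 230.1] [ 0.397 -0.077  0.066]
blue [282 141  22  18 152] [292.2 147.6] [ 0.656 -0.2    0.066]
blue [309 148  16  11 111] [317.5 153.2] [ 0.64  -0.28   0.066]
blue [327 215  14  14 157] [333.4 221.1] [ 0.429 -0.328  0.066]
```

View pics/top_crop.png

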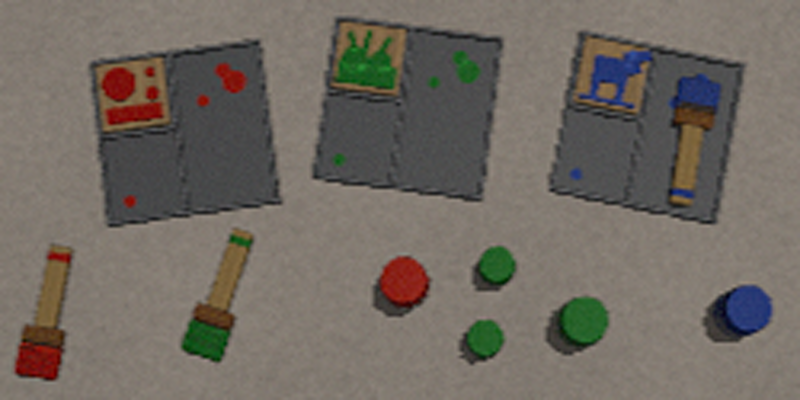

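View pics/scene_crop.png

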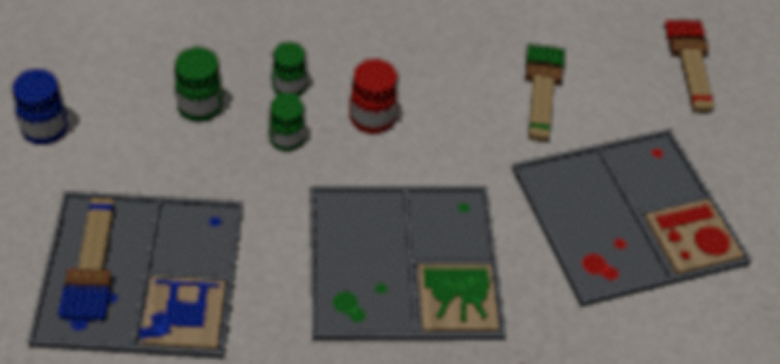

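The crops show it: the green jar at crop (583,320) has a lid as wide as the red and blue jars' (about 15 px native), while those at (497,265) and (486,340) are clearly smaller, so the first is the one for the job. Now fitting the poses from the corners read off both crops.

```bash
python3 - <<'E'
from h import *
from scipy.optimize import least_squares
T,S=load("top"),load("scene")
t=lambda l:np.array(l)/3.2+[99.65,124.65]
s=lambda l:np.array(l)/2.6+[129.7,144.7]
def fit(Xl,Pt,Ps,x0):
    Xl=np.array(Xl)
    def f(p):
        c,q=np.cos(p[2]),np.sin(p[2]); W=np.c_[c*Xl[:,0]-q*Xl[:,1]+p[0],q*Xl[:,0]+c*Xl[:,1]+p[1],Xl[:,2]]
        return np.r_[(proj(T,W)-Pt).ravel(),(proj(S,W)-Ps).ravel()]
    r=least_squares(f,x0); return r.x, np.abs(r.fun).reshape(2,-1).max(1).round(2)
C=np.array([[84,86,10],[84,-86,10],[-84,-86,10],[-84,86,10]])/1e3
Pt=dict(red=[(92,62),(260,41),(280,203),(108,225)],green=[(337,18),(502,38),(483,199),(314,180)],blue=[(580,33),(744,64),(716,222),(550,191)])
Ps=dict(red=[(749,263),(582,304),(513,166),(670,131)],green=[(504,338),(315,338),(311,188),(487,188)],blue=[(224,356),(30,345),(65,193),(242,203)])
jt=dict(red=(225.8,212.2),green=(282.2,224.5),blue=(333.4,221.1)); js=dict(red=(376,72),green=(198,57),blue=(37,80))
for k in Pt:
    p,e=fit(C,t(Pt[k]),s(Ps[k]),[.6,0,0]); c,q=np.cos(p[2]),np.sin(p[2])
    R=np.array([[c,-q],[q,c]])
    print(k,"tray",p.round(4),e,"jarbay",(p[:2]+R@[-.0385,.045]).round(4),"brushbay",(p[:2]+R@[0,-.039]).round(4),np.degrees(p[2]).round(1))
    print("  jar top",ray(T,jt[k],.066).round(4),"scene",ray(S,s(js[k]),.066).round(4))
B=np.array([[-65,0,14],[65,0,14]])/1e3
for k,a,b in (("red",[(60,247),(37,378)],[(703,108),(685,22)]),("green",[(241,232),(205,358)],[(540,138),(546,47)])):
    p,e=fit(B,t(a),s(b),[.4,.2,3.1]); print("brush",k,p.round(4),np.degrees(p[2]).round(1),e)
E
```

```text
red tray [0.6    0.2245 0.1573] [0.62 1.05] jarbay [0.5549 0.2629] brushbay [0.6061 0.186 ] 9.0
  jar top [0.4498 0.0007 0.066 ] scene [0.4458 0.0013 0.066 ]
green tray [ 0.6304  0.0024 -0.1025] [0.76 1.24] jarbay [0.5967 0.0511] brushbay [ 0.6264 -0.0364] -5.9
  jar top [ 0.4158 -0.1715  0.066 ] scene [ 0.4076 -0.1715  0.066 ]
blue tray [ 0.617  -0.2387 -0.1721] [1.02 0.68] jarbay [ 0.5868 -0.1877] brushbay [ 0.6103 -0.2771] -9.9
  jar top [ 0.4294 -0.3281  0.066 ] scene [ 0.4229 -0.3286  0.066 ]
brush red [0.4176 0.3477 2.9966] 171.7 [0.77 1.08]
brush green [0.439  0.1793 2.8785] 164.9 [0.79 0.85]
```

Call:
servo_tool --pt "0 0 0 -8 0" --pt "0 0 0 -8 0" --pt "0 0 0 -8 0" --pt "0 0 0 -8 0" --pt "0 0 0 -8 0" --pt "0 0 0 -8 0" --pt "0 0 0 -8 0" --pt "0 0 0 -7 0" --pt "0 0 0 -7 0" --pt "0.03 0.01 0 0 0" --pt "0.04 0.014 0 0 0" --pt "0.04 0.014 0 0 0" --pt "0.04 0.014 0 0 0" --pt "0.04 0.014 0 0 0" --pt "0.04 0.014 0 0 0" --pt "0.04 0.014 0 0 0" --pt "0.04 0.014 0 0 0" --pt "0.04 0.014 0 0 0" --pt "0.04 0.014 0 0 0" --pt "0.04 0.014 0 0 0"

```text
clock: 2.1
eef_pos: [0.3726, -0.1785, 0.2255]
ee_rot: [-3.141, 0.0, 1.572]
contact_force: [0.1, 0.3, 0.2]
opening: 1.001
gripper_force: 0.0
```

Call:
servo_tool --pt "0.04 0.014 0 0 0" --pt "0.04 0.014 0 0 0" --pt "0.04 0.014 0 0 0" --pt "0.04 0.014 0 0 0" --pt "0.02 0.008 0 0 0" --pt "0 0 0 0 0" --pt "0 0 0 0 0"

```text
clock: 2.8
eef_pos: [0.4359, -0.0003, 0.2252]
ee_rot: [-3.141, 0.0, 1.573]
contact_force: [-0.7, 0.1, -0.4]
opening: 0.998
gripper_force: 0.0
```

```bash
cat >> h.py <<'E'
from scipy.spatial.transform import Rotation as Ro
def wrist(name):
    from rig import env,eyes
    o=env.get_obs(); c=eyes.camera("wrist"); M=np.eye(4); M[:3,:3]=Ro.from_euler("xyz",o["ee_rot"]).as_matrix(); M[:3,3]=o["eef_pos"]
    W=np.linalg.inv(M@c["tool_from_camera"]); c["R"]=W[:3,:3]; c["t"]=W[:3,3]
    pickle.dump(c,open(name+".pkl","wb")); cv2.imwrite(f"pics/{name}.png",c["pixels"][:,:,::-1])
    print("t",round(o["clock"],2),"pos",o["eef_pos"].round(4),"yaw",np.degrees(o["ee_rot"][2]).round(2)); return c,o
def blobs(c,col,z,amin=300):
    hsv=cv2.cvtColor(c["pixels"],cv2.COLOR_RGB2HSV); m=0
    for lo,hi in dict(red=[(0,8),(172,180)],green=[(50,75)],blue=[(105,125)])[col]: m=m|cv2.inRange(hsv,(lo,120,40),(hi,255,255))
    k,_,st,ce=cv2.connectedComponentsWithStats(m)
    for i in range(1,k):
        if st[i,4]>amin: print(col,st[i],ce[i].round(1),ray(c,ce[i],z).round(4))
def togo(o,x,y,z):  # tool-frame shift to world target
    print("tool shift",(Ro.from_euler("xyz",o["ee_rot"]).as_matrix().T@(np.array([x,y,z])-o["eef_pos"])).round(4))
E
python3 - <<'E'
from h import *
c,o=wrist("w1"); print(c["tool_from_camera"].round(3)); blobs(c,"red",.066); blobs(c,"green",.066)
E
```

```text
t 2.8 pos [ 4.359e-01 -3.000e-04  2.252e-01] yaw 90.14
[[ 0.001 -0.969 -0.247  0.069]
 [ 1.     0.     0.002 -0.   ]
 [-0.002 -0.247  0.969 -0.159]
 [ 0.     0.     0.     1.   ]]
red [413  21  26  28 424] [425.1  34.8] [0.6199 0.1634 0.066 ]
red [ 247  159   35   41 1104] [264. 180.] [0.4488 0.0039 0.066 ]
green [204   1  30  42 823] [218.2  21.6] [0.398  0.1753 0.066 ]
green [ 405  122   46   43 1076] [423.6 143.1] [0.6367 0.0489 0.066 ]
green [214 221  24  28 530] [225.6 234.3] [ 0.4003 -0.0675  0.066 ]
green [265 228  24  27 515] [276.5 241.1] [ 0.466  -0.0767  0.066 ]
green [224 303  30  15 336] [238.4 309.5] [ 0.4154 -0.18    0.066 ]
```

View pics/w1.png

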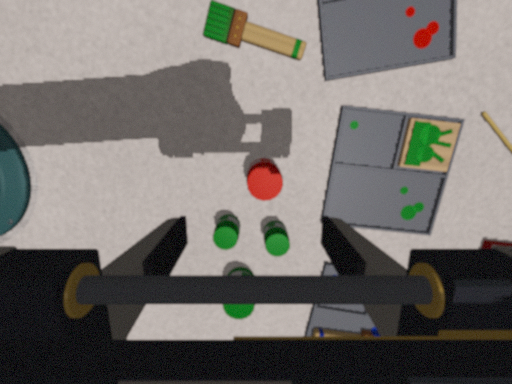

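The wrist view puts the red jar's lid top at (265,182), i.e. x 0.449, y 0.001, which agrees with the top view. The brush and trays also match their estimates. I'll pick it now.

Call:
servo_tool --pt "0.001 0.012 0.02 0 0" --pt "0 0 0.04 0 0" --pt "0 0 0.04 0 0" --pt "0 0 0.04 0 0" --pt "0 0 0.03 0 0" --pt "0 0 0.02 0 0" --pt "0 0 0.01 0 0" --pt "0 0 0 0 0" --pt "0 0 0 0 0.3" --pt "0 0 0 0 0.6" --pt "0 0 0 0 0.8" --pt "0 0 0 0 0.8" --pt "0 0 0 0 0.8" --pt "0 0 0 0 0.8" --pt "0 0 0 0 0.8" --pt "0 0 0 0 0.8" --newtons 25

```text
clock: 4.45
eef_pos: [0.4486, 0.0009, 0.0258]
ee_rot: [3.141, 0.0, 1.573]
contact_force: [0.4, -0.4, 4.3]
opening: 0.51
gripper_force: 25.0
```

```bash
python3 - <<'E'
from h import *
from scipy.optimize import least_squares
from rig import env
c=load("w1"); P=np.array([(462,119),(431,233),(323,222),(343,106)])
C=np.array([[84,86,10],[84,-86,10],[-84,-86,10],[-84,86,10]])/1e3
def f(p):
    W=C@Ro.from_euler("z",p[2]).as_matrix().T+[p[0],p[1],0]; return (proj(c,W)-P).ravel()
r=least_squares(f,[.63,0,-.1]);print(r.x.round(4),r.fun.round(1))
o=env.get_obs();print(o["eef_pos"],o["opening"],o["gripper_force"])
E
```

```text
[ 0.63    0.0024 -0.0952] [ 2.3 -1.7  0.   1.7 -1.5  2.5 -0.9 -1.4]
[0.44856169 0.00091883 0.02580753] 0.5102803543636243 25.00087113585323
```

Call:
servo_tool --pt "0 0 -0.02 0 0.8" --pt "0 0 -0.03 0 0.8" --pt "0 0 -0.03 0 0.8" --pt "0.012 0.005 -0.01 0 0.8" --pt "0.025 0.01 0 0 0.8" --pt "0.035 0.014 0 0 0.8" --pt "0.04 0.0165 0 0 0.8" --pt "0.04 0.0165 0 0 0.8" --pt "0.04 0.0165 0 0 0.8" --pt "0.035 0.014 0 0 0.8" --pt "0.023 0.009 0 0 0.8" --pt "0.012 0.0048 0 0 0.8" --pt "0 0 0 0 0.8" --pt "0 0 0 0 0.8"

```text
clock: 5.85
eef_pos: [0.5536, 0.2619, 0.1147]
ee_rot: [-3.14, 0.002, 1.572]
contact_force: [0.4, -0.7, -0.9]
opening: 0.516
gripper_force: 25.0
```

```bash
python3 - <<'E'
from h import *
c,o=wrist("w2"); C=np.array([[84,86,10],[84,-86,10],[-84,-86,10],[-84,86,10]])/1e3
togo(o,.5549,.2629,.030)
print(proj(c,C@Ro.from_euler("z",.1573).as_matrix().T+[.6,.2245,0]).round(0))
E
```

```text
t 5.85 pos [0.5536 0.2619 0.1147] yaw 90.07
tool shift [0.0011 0.0015 0.0847]
[[373. 134.]
 [380. 288.]
 [233. 308.]
 [203. 161.]]
```

View pics/w2.png

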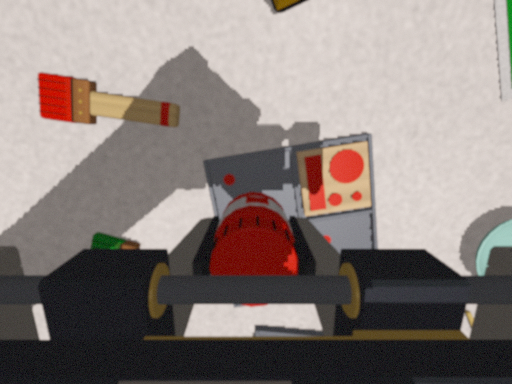

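The tray corners at (207,161) and (369,134) match the model and the jar hangs upright, so I'll lower it.

Call:
servo_tool --pt "0.001 0.0015 0.015 0 0.8" --pt "0 0 0.025 0 0.8" --pt "0 0 0.02 0 0.8" --pt "0 0 0.012 0 0.8" --pt "0 0 0.008 0 0.8" --pt "0 0 0.004 0 0.8" --pt "0 0 0.001 0 0.8" --pt "0 0 0.0005 0 0.8" --pt "0 0 0.0005 0 0.8" --pt "0 0 0 0 0.8" --pt "0 0 0 0 0.8"

```text
clock: 7.0
eef_pos: [0.5559, 0.2642, 0.0299]
ee_rot: [3.141, -0.0, 1.572]
contact_force: [0.0, -1.1, -0.9]
opening: 0.513
gripper_force: 25.0
```

Call:
servo_tool --pt "0 0 0.0007 0 0.8" --pt "0 0 0 0 0.8" --pt "0 0 0.0005 0 0.8" --pt "0 0 0 0 0.8"

```text
clock: 7.4
eef_pos: [0.5557, 0.2641, 0.0289]
ee_rot: [3.141, 0.0, 1.573]
contact_force: [-1.3, -1.4, 5.0]
opening: 0.515
gripper_force: 25.0
```

Call:
servo_tool --pt "0 0 0 0 0.4" --pt "0 0 0 0 0.2" --pt "0 0 0 0 0" --pt "0 0 0 0 0" --pt "0 0 -0.02 0 0" --pt "0 0 -0.04 0 0" --pt "0 0 -0.04 0 0" --pt "-0.02 -0.006 0 0 0" --pt "-0.04 -0.013 0 0 0" --pt "-0.04 -0.013 0 0 0" --pt "-0.04 -0.013 0 0 0" --pt "-0.04 -0.013 0 0 0" --pt "-0.04 -0.013 0 0 0" --pt "-0.04 -0.013 0 0 0" --pt "-0.04 -0.013 0 0 0" --pt "-0.04 -0.013 0 0 0" --pt "-0.04 -0.013 0 0 0" --pt "-0.04 -0.013 0 0 0" --pt "-0.015 -0.006 0 0 0" --pt "0 0 0 0 0"

```text
clock: 9.4
eef_pos: [0.4133, -0.1737, 0.1283]
ee_rot: [-3.141, 0.001, 1.567]
contact_force: [-0.8, -0.2, 0.6]
opening: 0.997
gripper_force: 0.0
```

```bash
python3 - <<'E'
from h import *
c,o=wrist("w3"); togo(o,.4142,-.171,.025); T=__import__("rig").eyes.camera("top"); pickle.dump(T,open("top2.pkl","wb"))
blobs(T,"red",.069,40); blobs(T,"green",.066,140)
E
```

```text
t 9.4 pos [ 0.4133 -0.1737  0.1283] yaw 89.78
tool shift [0.0028 0.0009 0.1033]
red [304  99   5  13  53] [306.  105.1] [ 0.7937 -0.2428  0.069 ]
red [266 110  62  10 111] [296.9 114.6] [ 0.7619 -0.2142  0.069 ]
red [167 145  10   9  59] [171.7 149. ] [0.6416 0.1724 0.069 ]
red [132 146  10  11  86] [136.6 150.7] [0.6334 0.2795 0.069 ]
red [133 157  18   7  92] [141.6 159.9] [0.605  0.2627 0.069 ]
red [133 168  19  17 222] [141.6 176.3] [0.554  0.2602 0.069 ]
red [105 232  15  12 138] [111.6 237.2] [0.3675 0.3394 0.069 ]
green [ 78  98  39  17 255] [ 97.4 105.9] [0.774  0.4092 0.066 ]
green [ 20 100  40   9 246] [ 41.  104.3] [0.7743 0.5831 0.066 ]
green [205 135  19  18 192] [214.  145.3] [0.6571 0.0429 0.066 ]
green [ 11 147  24  37 249] [ 23.1 163.7] [0.5852 0.6212 0.066 ]
```

Call:
servo_tool --pt "0.002 0.001 0.02 0 0" --pt "0 0 0.03 0 0" --pt "0 0 0.03 0 0" --pt "0 0 0.015 0 0" --pt "0 0 0.008 0 0" --pt "0 0 0 0 0" --pt "0 0 0 0 0.3" --pt "0 0 0 0 0.6" --pt "0 0 0 0 0.8" --pt "0 0 0 0 0.8" --pt "0 0 0 0 0.8" --pt "0 0 0 0 0.8" --pt "0 0 0 0 0.8" --newtons 25

```text
clock: 10.8
eef_pos: [0.4153, -0.1693, 0.0256]
ee_rot: [-3.141, 0.0, 1.572]
contact_force: [-1.6, -0.7, 4.3]
opening: 0.512
gripper_force: 25.0
```

Call:
servo_tool --pt "0 0 -0.02 0 0.8" --pt "0 0 -0.03 0 0.8" --pt "0 0 -0.04 0 0.8" --pt "0.012 0.01 0 0 0.8" --pt "0.023 0.019 0 0 0.8" --pt "0.03 0.0245 0 0 0.8" --pt "0.03 0.0245 0 0 0.8" --pt "0.03 0.0245 0 0 0.8" --pt "0.03 0.0245 0 0 0.8" --pt "0.03 0.0245 0 0 0.8" --pt "0.023 0.019 0 0 0.8" --pt "0.012 0.01 0 0 0.8" --pt "0 0 0 0 0.8" --pt "0 0 0 0 0.8" --pt "0 0 0 0 0.8"

```text
clock: 12.3
eef_pos: [0.5945, 0.049, 0.115]
ee_rot: [-3.14, 0.002, 1.57]
contact_force: [-0.4, -0.9, -1.5]
opening: 0.518
gripper_force: 25.0
```

```bash
python3 - <<'E'
from h import *
c,o=wrist("w4"); togo(o,.5967,.0511,.0296)
E
```

```text
t 12.3 pos [0.5945 0.049  0.115 ] yaw 89.97
tool shift [0.0023 0.0023 0.0854]
```

Call:
servo_tool --pt "0.002 0.002 0.015 0 0.8" --pt "0 0 0.025 0 0.8" --pt "0 0 0.02 0 0.8" --pt "0 0 0.012 0 0.8" --pt "0 0 0.008 0 0.8" --pt "0 0 0.004 0 0.8" --pt "0 0 0.001 0 0.8" --pt "0 0 0.0007 0 0.8" --pt "0 0 0.0005 0 0.8" --pt "0 0 0.0005 0 0.8" --pt "0 0 0 0 0.8" --pt "0 0 0 0 0.8"

```text
clock: 13.55
eef_pos: [0.5976, 0.0532, 0.0288]
ee_rot: [3.141, 0.0, 1.572]
contact_force: [-0.1, -0.1, -2.4]
opening: 0.518
gripper_force: 25.0
```

Call:
servo_tool --pt "0 0 0.0004 0 0.8" --pt "0 0 0.0004 0 0.8" --pt "0 0 0 0 0.8" --pt "0 0 0 0 0.8"

```text
clock: 13.95
eef_pos: [0.5977, 0.0531, 0.0286]
ee_rot: [3.141, 0.001, 1.572]
contact_force: [-2.5, -0.7, 5.5]
opening: 0.517
gripper_force: 25.0
```

Call:
servo_tool --pt "0 0 0 0 0.4" --pt "0 0 0 0 0.2" --pt "0 0 0 0 0" --pt "0 0 0 0 0" --pt "0 0 -0.02 0 0" --pt "0 0 -0.04 0 0" --pt "0 0 -0.04 0 0" --pt "-0.02 -0.009 0 0 0" --pt "-0.036 -0.016 0 0 0" --pt "-0.036 -0.016 0 0 0" --pt "-0.036 -0.016 0 0 0" --pt "-0.036 -0.016 0 0 0" --pt "-0.036 -0.016 0 0 0" --pt "-0.036 -0.016 0 0 0" --pt "-0.036 -0.016 0 0 0" --pt "-0.036 -0.016 0 0 0" --pt "-0.036 -0.016 0 0 0" --pt "-0.025 -0.011 0 0 0" --pt "-0.01 -0.005 0 0 0" --pt "0 0 0 0 0"

```text
clock: 15.95
eef_pos: [0.4285, -0.3271, 0.1277]
ee_rot: [-3.141, -0.0, 1.57]
contact_force: [-0.4, 0.9, -0.3]
opening: 1.0
gripper_force: 0.0
```

```bash
python3 - <<'E'
from h import *
c,o=wrist("w5"); togo(o,.428,-.3275,.025); T=__import__("rig").eyes.camera("top"); pickle.dump(T,open("top3.pkl","wb"))
blobs(T,"green",.069,100);blobs(T,"red",.069,200)
E
```

```text
t 15.95 pos [ 0.4285 -0.3271  0.1277] yaw 89.94
tool shift [-0.0004 -0.0005  0.1027]
green [ 78  98  39  17 258] [ 97.2 105.9] [0.7728 0.4089 0.069 ]
green [ 20 100  40  10 252] [ 40.7 104.4] [0.773  0.5826 0.069 ]
green [205 135  19  18 188] [214.1 145.4] [0.6561 0.0425 0.069 ]
green [ 11 147  24  37 252] [ 23.1 163.8] [0.5842 0.6198 0.069 ]
green [205 157  15  16 176] [211.6 164.3] [0.5966 0.0482 0.069 ]
green [157 225  15  13 122] [163.8 231. ] [0.3889 0.1849 0.069 ]
red [133 168  19  17 220] [141.6 176.3] [0.5542 0.2602 0.069 ]
```

Call:
servo_tool --pt "0 0 0.02 0 0" --pt "0 0 0.03 0 0" --pt "0 0 0.03 0 0" --pt "0 0 0.015 0 0" --pt "0 0 0.0075 0 0" --pt "0 0 0 0 0" --pt "0 0 0 0 0.3" --pt "0 0 0 0 0.6" --pt "0 0 0 0 0.8" --pt "0 0 0 0 0.8" --pt "0 0 0 0 0.8" --pt "0 0 0 0 0.8" --pt "0 0 0 0 0.8" --newtons 25

```text
clock: 17.35
eef_pos: [0.4291, -0.3262, 0.0255]
ee_rot: [-3.142, 0.0, 1.572]
contact_force: [-2.0, -0.1, 2.2]
opening: 0.515
gripper_force: 25.0
```

Call:
servo_tool --pt "0 0 -0.02 0 0.8" --pt "0 0 -0.03 0 0.8" --pt "0 0 -0.04 0 0.8" --pt "0.01 0.011 0 0 0.8" --pt "0.018 0.02 0 0 0.8" --pt "0.024 0.028 0 0 0.8" --pt "0.026 0.03 0 0 0.8" --pt "0.026 0.03 0 0 0.8" --pt "0.018 0.02 0 0 0.8" --pt "0.01 0.011 0 0 0.8" --pt "0.006 0.006 0 0 0.8" --pt "0 0 0 0 0.8" --pt "0 0 0 0 0.8"

```text
clock: 18.65
eef_pos: [0.5838, -0.1892, 0.1149]
ee_rot: [-3.14, 0.001, 1.571]
contact_force: [-0.5, 0.4, -1.0]
opening: 0.515
gripper_force: 25.0
```

```bash
python3 - <<'E'
from h import *
c,o=wrist("w6"); togo(o,.5868,-.1877,.0296); print(o["opening"])
C=np.array([[84,86,10],[84,-86,10],[-84,-86,10],[-84,86,10]])/1e3
print(proj(c,C@Ro.from_euler("z",-.1721).as_matrix().T+[.617,-.2387,0]).round(0))
E
```

```text
t 18.65 pos [ 0.5838 -0.1892  0.1149] yaw 90.0
tool shift [0.0016 0.0031 0.0853]
0.5150127677148222
[[383. 175.]
 [340. 318.]
 [197. 296.]
 [218. 146.]]
```

View pics/w6.png

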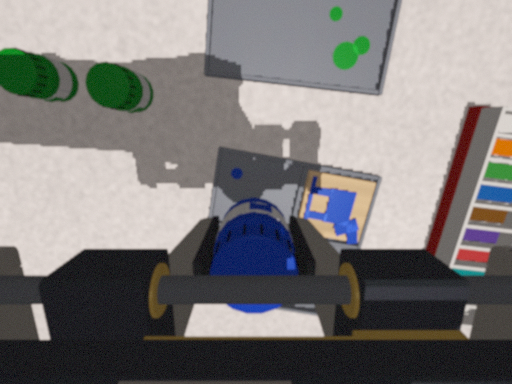

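The blue tray corners at (221,149) and (380,176) match the model, with the jar upright over its bay.

Call:
servo_tool --pt "0.001 0.003 0.015 0 0.8" --pt "0 0 0.025 0 0.8" --pt "0 0 0.02 0 0.8" --pt "0 0 0.012 0 0.8" --pt "0 0 0.008 0 0.8" --pt "0 0 0.004 0 0.8" --pt "0 0 0.001 0 0.8" --pt "0 0 0.0007 0 0.8" --pt "0 0 0.0005 0 0.8" --pt "0 0 0.0005 0 0.8" --pt "0 0 0 0 0.8" --pt "0 0 0 0 0.8"

```text
clock: 19.9
eef_pos: [0.588, -0.1869, 0.0289]
ee_rot: [3.141, 0.0, 1.572]
contact_force: [-0.3, -0.4, -2.1]
opening: 0.515
gripper_force: 25.0
```

Call:
servo_tool --pt "0 0 0.0004 0 0.8" --pt "0 0 0 0 0.8" --pt "0 0 0 0 0.8"

```text
clock: 20.2
eef_pos: [0.588, -0.1869, 0.0286]
ee_rot: [3.141, 0.0, 1.572]
contact_force: [-0.5, -0.6, 2.6]
opening: 0.518
gripper_force: 25.0
```

Call:
servo_tool --pt "0 0 0 0 0.4" --pt "0 0 0 0 0.2" --pt "0 0 0 0 0" --pt "0 0 0 0 0" --pt "0 0 -0.02 0 0" --pt "0 0 -0.04 0 0" --pt "0 0 -0.04 0 0" --pt "0.02 -0.006 -0.03 0 0" --pt "0.04 -0.013 -0.03 0 0" --pt "0.043 -0.014 0 0 0" --pt "0.043 -0.014 0 0 0" --pt "0.043 -0.014 0 0 0" --pt "0.043 -0.014 0 0 0" --pt "0.043 -0.014 0 0 0" --pt "0.043 -0.014 0 0 0" --pt "0.043 -0.014 0 0 0" --pt "0.043 -0.014 0 0 0" --pt "0.043 -0.014 0 0 0" --pt "0.043 -0.013 0 0 0" --pt "0.03 -0.009 0 0 0"

```text
clock: 22.2
eef_pos: [0.4189, 0.3347, 0.1876]
ee_rot: [3.141, -0.001, 1.575]
contact_force: [-0.9, 0.3, 0.4]
opening: 1.003
gripper_force: 0.0
```

Call:
servo_tool --pt "0.015 -0.001 0 -8 0" --pt "0 0 0 -8.2 0" --pt "0 0 0 -8.2 0" --pt "0 0 0 -8.2 0" --pt "0 0 0 -8.2 0" --pt "0 0 0 -8.2 0" --pt "0 0 0 -8.2 0" --pt "0 0 0 -8.2 0" --pt "0 0 0 -8.2 0" --pt "0 0 0 -8 0" --pt "0 0 0 0 0" --pt "0 0 0 0 0"

```text
clock: 23.4
eef_pos: [0.4195, 0.3465, 0.1872]
ee_rot: [3.142, -0.0, 2.993]
contact_force: [-0.3, -0.2, 0.3]
opening: 0.998
gripper_force: 0.0
```

```bash
python3 - <<'E'
from h import *
c,o=wrist("w7"); togo(o,.4176,.3477,.02); print(proj(c,[[.4176-.0643,.3477+.0094,.014],[.4176,.3477,.014],[.4176+.0643,.3477-.0094,.014]]).round(0))
a,b=ray(load("w2"),(178,113),.014),ray(load("w2"),(40,97),.014); print("w2",a,b,(a+b)/2,np.linalg.norm(a-b))
E
```

```text
t 23.4 pos [0.4195 0.3465 0.1872] yaw 171.5
tool shift [0.002  0.0009 0.1672]
[[254. 127.]
 [255. 179.]
 [255. 227.]]
w2 [0.48275913 0.34178456 0.014     ] [0.3563346  0.35571995 0.014     ] [0.41954687 0.34875226 0.014     ] 0.12719023818130798
```

View pics/w7.png

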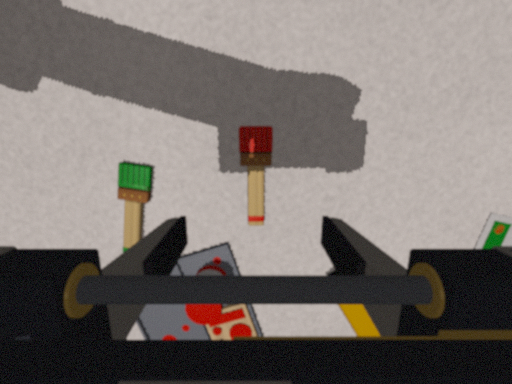

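The brush runs straight up the image from (256,127) to (256,223), aligned with the tool and centred, so I'll grip it with the fingertips 3 mm off the table.

Call:
servo_tool --pt "0.001 0.001 0.02 0 0.4" --pt "0 0 0.04 0 0.4" --pt "0 0 0.04 0 0.4" --pt "0 0 0.035 0 0.4" --pt "0 0 0.02 0 0.4" --pt "0 0 0.01 0 0.4" --pt "0 0 0.006 0 0.4" --pt "0 0 0.0015 0 0.4" --pt "0 0 0 0 0.4" --pt "0 0 0 0 0.7" --pt "0 0 0 0 0.9" --pt "0 0 0 0 0.9" --pt "0 0 0 0 0.9" --pt "0 0 0 0 0.9" --pt "0 0 0 0 0.9" --newtons 20

```text
clock: 24.95
eef_pos: [0.4188, 0.3478, 0.015]
ee_rot: [3.142, 0.0, 2.997]
contact_force: [0.3, -0.9, 1.6]
opening: 0.234
gripper_force: 20.0
```

Call:
servo_tool --pt "0 0 -0.02 0 0.9" --pt "0 0 -0.03 0 0.9" --pt "0 0 -0.04 -5.8 0.9" --pt "0 0 -0.02 -5.8 0.9" --pt "0 0 0 -5.7 0.9" --pt "-0.0085 -0.01 0 0 0.9" --pt "-0.017 -0.0205 0 0 0.9" --pt "-0.0215 -0.0256 0 0 0.9" --pt "-0.0215 -0.0256 0 0 0.9" --pt "-0.0215 -0.0256 0 0 0.9" --pt "-0.0215 -0.0256 0 0 0.9" --pt "-0.0215 -0.0256 0 0 0.9" --pt "-0.017 -0.0205 0 0 0.9" --pt "-0.0085 -0.01 0 0 0.9" --pt "0 0 0 0 0.9" --pt "0 0 0 0 0.9"

```text
clock: 26.55
eef_pos: [0.6035, 0.1867, 0.1244]
ee_rot: [3.141, -0.001, -2.984]
contact_force: [-0.2, 0.3, -0.7]
opening: 0.236
gripper_force: 20.0
```

```bash
python3 - <<'E'
from h import *
c,o=wrist("w8"); togo(o,.606,.186,.018); print(o["opening"])
E
```

```text
t 26.55 pos [0.6035 0.1867 0.1244] yaw -170.98
tool shift [-0.0025 -0.0011  0.1064]
0.23610303874156321
```

View pics/w8.png

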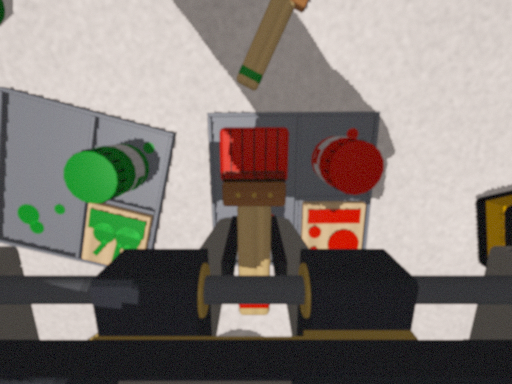

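The brush is level and parallel to the red tray, centred over its long bay (bay about columns 212-300, brush at 254). I'll lower it.

Call:
servo_tool --pt "-0.002 -0.001 0.02 0 0.9" --pt "0 0 0.03 0 0.9" --pt "0 0 0.03 0 0.9" --pt "0 0 0.015 0 0.9" --pt "0 0 0.006 0 0.9" --pt "0 0 0.003 0 0.9" --pt "0 0 0.001 0 0.9" --pt "0 0 0.0005 0 0.9" --pt "0 0 0 0 0.9" --pt "0 0 0 0 0.9"

```text
clock: 27.6
eef_pos: [0.6073, 0.1852, 0.02]
ee_rot: [-3.142, 0.001, -2.985]
contact_force: [-1.0, -0.1, 0.0]
opening: 0.235
gripper_force: 20.0
```

Call:
servo_tool --pt "0 0 0.001 0 0.9" --pt "0 0 0.0005 0 0.9" --pt "0 0 0.0005 0 0.9" --pt "0 0 0 0 0.9" --pt "0 0 0 0 0.9"

```text
clock: 28.1
eef_pos: [0.607, 0.1851, 0.018]
ee_rot: [-3.141, 0.0, -2.985]
contact_force: [-1.8, -2.9, 4.9]
opening: 0.239
gripper_force: 20.0
```

Call:
servo_tool --pt "0 0 0 0 0.75" --pt "0 0 0 0 0.66" --pt "0 0 0 0 0.66" --pt "0 0 0 0 0.66" --pt "0 0 -0.01 0 0.66" --pt "0 0 -0.03 0 0.66" --pt "0 0 -0.04 0 0.4" --pt "0 0 -0.04 8 0.4" --pt "0 0 -0.04 8 0.4" --pt "0 0 -0.01 8 0.4" --pt "0.02 -0.006 0 0 0.4" --pt "0.04 -0.012 0 0 0.4" --pt "0.04 -0.012 0 0 0.4" --pt "0.04 -0.012 0 0 0.4" --pt "0.02 -0.006 0 0 0.4" --pt "0 0 0 0 0.4" --pt "0 0 0 0 0.4"

```text
clock: 29.8
eef_pos: [0.4408, 0.1802, 0.1881]
ee_rot: [3.141, 0.002, 2.879]
contact_force: [0.7, -0.3, 0.1]
opening: 0.599
gripper_force: 0.0
```

```bash
python3 - <<'E'
from h import *
c,o=wrist("w9"); togo(o,.439,.1793,.0145); d=np.array([np.cos(2.8785),np.sin(2.8785),0])*.065; m=np.array([.439,.1793,.014]); print(proj(c,[m+d,m,m-d]).round(0))
E
```

```text
t 29.8 pos [0.4408 0.1802 0.1881] yaw 164.98
tool shift [ 0.0019 -0.0014  0.1736]
[[253. 127.]
 [253. 179.]
 [253. 227.]]
```

View pics/w9.png

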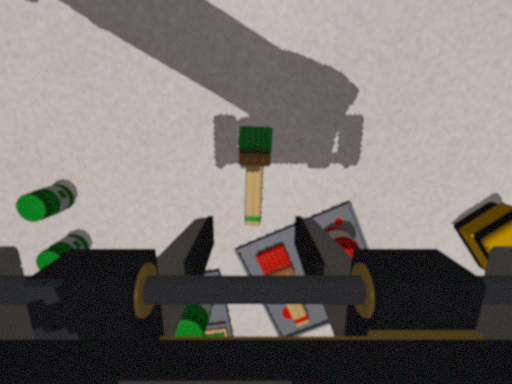

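The green brush runs from (256,127) to (253,224), about 2° off the tool and centred. The red brush lies in its bay. Picking the green one with a 1.8° turn.

Call:
servo_tool --pt "0.001 -0.001 0.02 1.8 0.4" --pt "0 0 0.04 0 0.4" --pt "0 0 0.04 0 0.4" --pt "0 0 0.035 0 0.4" --pt "0 0 0.02 0 0.4" --pt "0 0 0.01 0 0.4" --pt "0 0 0.007 0 0.4" --pt "0 0 0.0015 0 0.4" --pt "0 0 0 0 0.4" --pt "0 0 0 0 0.7" --pt "0 0 0 0 0.9" --pt "0 0 0 0 0.9" --pt "0 0 0 0 0.9" --pt "0 0 0 0 0.9" --pt "0 0 0 0 0.9" --newtons 20

```text
clock: 31.35
eef_pos: [0.4388, 0.1795, 0.014]
ee_rot: [-3.142, 0.0, 2.848]
contact_force: [-0.2, -0.8, 3.5]
opening: 0.235
gripper_force: 20.0
```

Call:
servo_tool --pt "0 0 -0.02 0 0.9" --pt "0 0 -0.03 0 0.9" --pt "0 0 -0.04 -5.6 0.9" --pt "0 0 -0.02 -5.5 0.9" --pt "0 0 0 0 0.9" --pt "-0.01 -0.0094 0 0 0.9" --pt "-0.02 -0.0188 0 0 0.9" --pt "-0.0248 -0.0234 0 0 0.9" --pt "-0.0248 -0.0234 0 0 0.9" --pt "-0.0248 -0.0234 0 0 0.9" --pt "-0.0248 -0.0234 0 0 0.9" --pt "-0.0248 -0.0234 0 0 0.9" --pt "-0.0248 -0.0234 0 0 0.9" --pt "-0.02 -0.0188 0 0 0.9" --pt "-0.01 -0.0094 0 0 0.9" --pt "0 0 0 0 0.9" --pt "0 0 0 0 0.9"

```text
clock: 33.05
eef_pos: [0.6257, -0.0359, 0.1229]
ee_rot: [3.141, -0.002, 3.043]
contact_force: [0.2, -0.6, -0.3]
opening: 0.235
gripper_force: 20.0
```

```bash
python3 - <<'E'
from h import *
c,o=wrist("w10"); togo(o,.6264,-.0364,.0172); print(o["opening"])
E
```

```text
t 33.05 pos [ 0.6257 -0.0359  0.1229] yaw 174.35
tool shift [-0.001  -0.0004  0.1057]
0.23528419897978053
```

View pics/w10.png

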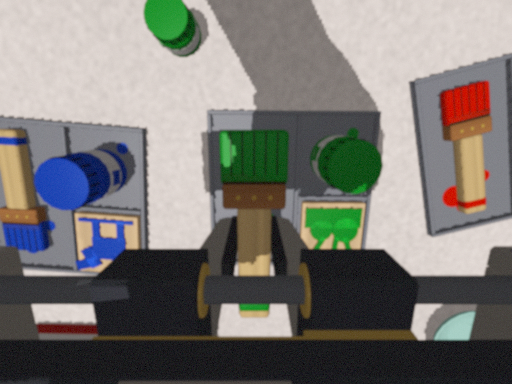

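The green brush is level, parallel and centred over the green tray's long bay, about columns 212-298. The red brush and the blue jar are well placed.

Call:
servo_tool --pt "-0.001 0 0.02 0 0.9" --pt "0 0 0.03 0 0.9" --pt "0 0 0.03 0 0.9" --pt "0 0 0.015 0 0.9" --pt "0 0 0.006 0 0.9" --pt "0 0 0.003 0 0.9" --pt "0 0 0.001 0 0.9" --pt "0 0 0.0005 0 0.9" --pt "0 0 0 0 0.9" --pt "0 0 0 0 0.9"

```text
clock: 34.1
eef_pos: [0.6283, -0.0373, 0.019]
ee_rot: [-3.141, 0.001, 3.042]
contact_force: [-0.5, -0.2, -0.5]
opening: 0.234
gripper_force: 20.0
```

Call:
servo_tool --pt "0 0 0.001 0 0.9" --pt "0 0 0.0005 0 0.9" --pt "0 0 0.0005 0 0.9" --pt "0 0 0 0 0.9" --pt "0 0 0 0 0.9"

```text
clock: 34.6
eef_pos: [0.628, -0.0372, 0.0171]
ee_rot: [-3.141, 0.0, 3.042]
contact_force: [-1.8, -1.3, 4.7]
opening: 0.237
gripper_force: 20.0
```

Call:
servo_tool --pt "0 0 0 0 0.75" --pt "0 0 0 0 0.66" --pt "0 0 0 0 0.66" --pt "0 0 0 0 0.66" --pt "0 0 -0.01 0 0.66" --pt "0 0 -0.03 0 0.66" --pt "0 0 -0.04 0 0.66" --pt "0 0 -0.04 0 0.4" --pt "0 0 -0.04 0 0.4" --pt "0 0 -0.03 0 0.4" --pt "0.03 0 0 0 0.4" --pt "0.04 0 0 0 0.4" --pt "0.04 0 0 0 0.4" --pt "0.04 0 0 0 0.4" --pt "0.03 0 0 0 0.4" --pt "0 0 0 0 0.4" --pt "0 0 0 0 0.4"

```text
clock: 36.3
eef_pos: [0.4492, -0.0197, 0.207]
ee_rot: [-3.14, 0.002, 3.042]
contact_force: [0.6, 0.9, 1.1]
opening: 0.596
gripper_force: 0.0
```

```bash
python3 - <<'E'
from h import *
from rig import eyes
a=eyes.camera("top")["pixels"][125:250,100:350,::-1]; b=eyes.camera("scene")["pixels"][185:285,130:430,::-1]
cv2.imwrite("pics/end.png",np.vstack([cv2.resize(a,(660,330),interpolation=3),cv2.resize(b,(660,220),interpolation=3)]))
E
```

```text
(no output)
```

View pics/end.png

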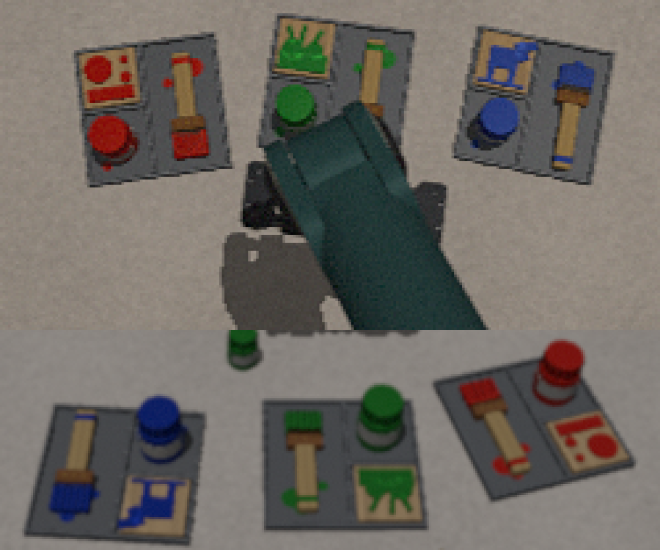

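All three jars stand upright in their bays. The red and green brushes lie flat in theirs, clear of the rims, and the blue brush is where it was.

```bash
python3 -c "
from rig import order;print(order.sign_off())"
```

```text
the job is handed in; nothing more can be done
None
```

The job is handed in after about 36 s of robot time: all three jars stand upright in their colour's bays, the red and green brushes lie flat in theirs, and I did not touch the blue brush or the baren.

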